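# Flip a metal lid rim-down against a sloping stop

### The job

The shallow metal lid lies rim up in front of the sloping stop and must be turned over without picking it up. With the fingertips, gently push it against the stop until it slides up and leans on the slope, then reach behind the stop and push the lid's top edge back, so that it flips over and lies flat on the worktop, rim down, in front of the stop. Do not pinch the lid or lift it clear of the worktop, do not press on it hard, and leave the jar, the card box and the bottle undisturbed.

Things in the scene. Friction and masses are not known exactly. Their poses are not given: they have to be found in the camera images.
- stop: Fixed aluminium stop: a smooth sheet 170 mm wide (its y), 6 mm thick, leaning back 68 degrees from level, top edge 52 mm high. Origin: middle of the line where its front face meets the worktop. +x points level into the slope, the way the lid is pushed (roughly world +y); z up. Behind the sheet only a foot reaches back to x = 52 mm, 4 mm high (screw heads 7 mm) with low ribs under the sheet.
- stop_top (a point): Middle of the stop's top edge at its front face: 52 mm up, x = 21 mm in the stop's frame; the sheet's rear edge is at x = 27 mm. The leaning lid's upper edge stands about 31 mm above this.
- lid: Loose shallow steel lid, about 0.16 kg: 90 mm (x) by 120 mm (y), 10 mm high; 3 mm panel with a rim 3 mm thick, 7 mm high round all sides. Origin: centre of the panel's outer face, which lies on the worktop at the start. z points to the rim side: up at the start, down once turned over (origin then 10 mm up). Its +x side faces the stop, up to 0.2 rad askew and 25 to 50 mm away.
- lid_far (a point): Middle of the lid's +x side, half way up the rim (5 mm from the panel's outer face): toward the stop at the start. It slides easily up the slope (low friction); when the lid lies on the slope this side is about 83 mm high and 34 mm in +x from the slope's foot.
- lid_near (a point): Middle of the lid's -x side, same height: away from the stop at the start. A 6 mm dark rubber strip let into the panel's edge here grips the worktop, so the lid leaning flush on the slope stays by itself. Pushed back from there, the lid pivots on this side and must go about 10 degrees past upright before it falls over by itself.
- lid_left (a point): Middle of the lid's +y side, same height.
- lid_right (a point): Middle of the lid's -y side, same height.
- jar: Small white plastic jar with a red screw lid, 44 mm wide, 42 mm high, loose; a bystander beside the work on the side away from the robot. Origin: centre of its underside.
- card_box: White and green card box, 48 x 80 x 30 mm high, loose; a bystander beside the work on the robot's side. Origin: centre of its underside.
- bottle: Small clear bottle with a blue cap, 57 mm wide, 101 mm high, loose; a bystander behind the stop. Origin: centre of its underside.
Not all that is in view belongs to the job. Of the things that look like the lid, take the one that is nearest to the robot's base at the start.

How it is judged:
By the outcome, as a careful person would: the job done as asked, in the order asked, and still so for the second after the job is handed in, with the robot touching nothing.
It also fails if it takes over 58 s, if anything falls off the work surface, if the arm or the gripper's body presses on something with over 40 N, if the wrist force passes 120 N, or if a joint passes its speed limit or range.

### The arm

A 6-joint arm with a two-finger parallel gripper is mounted at the origin on a cart in front of the work surface, level with it; the furniture and walls round the work are solid. World frame = base frame: x ahead of the robot, y to its left, z up, the work surface at z = 0. Lengths are in m, angles in rad, forces in N, time in s.
With the tool pointing down it reaches from about 0.3 to 0.95 m from the base axis. Payload 3.1 kg.
Tool frame: the origin (TCP) lies at the very end of the fingers, on their centre line; the grasp point (between the pads) lies behind it (manip.grip_point_offset is the z of the grasp point in the tool frame, in m); z points along the fingers, y is the direction in which the jaws open and shut (so a half turn about z gives the same grasp; the last joint's range is limited). The gripper opens to 85 mm and grips with 20 to 120 N. Pads are 22 mm wide; open, the fingers measure 114 mm over their backs; the gripper's body (76 mm by 85 mm) begins 54 mm behind the grasp point. The pads swing forward as they close: fully open they stand 13 mm farther back than shut.
Start: joints at [-1.293, 0.308, 1.634, -0, 1.2, -0.07], TCP at [0.213, -0.588, 0.231] pointing down, gripper open.
Joint ranges: [-3.06, 3.06], [-0.79, 1.96], [0.05, 2.63], [-1.19, 4.34], [0.05, 2.64], [-2.94, 2.94]. Speed limits (rad/s): [2.79, 2.79, 3.14, 3.14, 3.14, 3.14].

### API

Orientations are given as a unit quaternion [w, x, y, z].
In Python, from rig import manip gives the robot as it stands.
- The arm moves only by the tool carry_out, never from a script. Its argument "rows" is a list of rows, each an object of numbers: "tx", "ty", "tz": the shift along the tool's x, y, z in m; "rx", "ry", "rz": the turn, a rotation vector about the tool's x, y, z in rad. A call has 1 to 10 rows; each row is the pose to reach, as a shift and turn from the pose commanded when the call began, along the tool's axes at that moment; what a row does not reach only later rows make up. A row lasts 1/8 s, in which the tool goes at most 62.5 mm and 10.7 degrees, less where a joint would pass 70% of its speed; a pose out of reach is approached as far as the arm can. A call with a gripper value outside its range is refused whole. "claw" is the opening, from 0 (shut) to 1 (fully open), set as the call begins (left out, the last holds). The fingers move at their own pace and stop on an object; "squeeze" is the grip in N (left out, the last holds). Time passes only in rows, so rows that repeat a pose let the fingers close. It gives the time, the measured TCP pose, the force and the opening at its end, in the units of the state.
- manip.sense(): the state, without advancing time (a new reading comes with each control period).
- manip.snapshot(name): name is "scene" or "top" or "wrist"; returns a dict with "color" (400x640x3 uint8, blue, green, red), "range_z" (400x640 float32, m along the optical axis (not along the pixel's ray), 0 where there is no reading), "intrinsics" (3x3 intrinsics, pixels), "distortion" ([k1, k2, p1, p2, k3] as OpenCV has them; the pictures are not rectified), "R" (3x3) and "t" (3): a world point X has camera coordinates R X + t. Camera axes: x right, y down, z forward; pixel columns grow to the right and rows downward; lengths in m; the calibration is good to about 2 mm. A picture is of the moment at which its call begins.
- manip.close_job(): hands the job in, once; it reports no verdict.
The state is a dict: "time": time; "q": joint angles; "qd": joint speeds; "tau": joint torques, N m; "tcp_pos": TCP position; "orientation": TCP orientation; "ft_force": force on the tool from outside, world axes, zero at the start; "ft_torque": the same for the moment, N m; "width": opening from 0.0 (shut) to 1.0 (fully open).
Only numpy, scipy, OpenCV 4.12 (cv2) and the standard library are available. Lean on these libraries where they do the work, as an engineer would, in place of code of your own. Each camera call takes 0.05 s, during which the arm holds its last target.

## Working session

There is one attempt and no reset: what is moved stays moved. The work goes in short steps, Python scripts to look and compute and a tool call to move; the robot and the scene stay as the last step left them, time stands still between calls to the robot, and variables do not carry over. Pictures are saved under pics/ and viewed, and the job is handed in when it is done.

Besides the shell and the picture viewer there is one more tool, called after "Request:" as name(argument=value, ...), one argument or row to a line, values as JSON. carry_out: Moves the arm, as the interface text tells. Its arguments: {"type":"object","properties":{"rows":{"type":"array"},"claw":{"type":"number"},"squeeze":{"type":"number"}},"required":["rows"]}

```bash
mkdir -p pics; ls; cat > h.py <<'E'
import numpy as np, cv2
from rig import manip
def snap(n,f):
    s=manip.snapshot(n); cv2.imwrite('pics/'+f+'.png',s['color']); np.savez('pics/'+f+'.npz',**s); return s
def world(s,u,v,z=None):
    K=np.array(s['intrinsics']);D=np.array(s['distortion']);R=np.array(s['R']);t=np.array(s['t'])
    p=cv2.undistortPoints(np.array([[[float(u),float(v)]]]),K,D)[0,0]
    r=np.array([p[0],p[1],1.])
    if z is None:
        d=s['range_z'][int(round(v)),int(round(u))]
        return R.T@(r*d-t)
    c=-R.T@t; w=R.T@r
    return c+w*(z-c[2])/w[2]
E
python3 - <<'E'
from h import *
for n in ['scene','top']: 
    s=snap(n,n+'0'); print(n,np.round(-s['R'].T@s['t'],3))
st=manip.sense(); print({k:np.round(v,3) for k,v in st.items()}, manip.grip_point_offset)
E
```

```text
pics
scene [0.071 0.414 0.714]
top [0.46  0.152 0.995]
{'time': np.float64(0.1), 'q': array([-1.293,  0.309,  1.635, -0.   ,  1.2  , -0.07 ]), 'qd': array([ 0.001, -0.001, -0.002, -0.   ,  0.   ,  0.   ]), 'tau': array([-0.0000e+00, -4.1641e+01, -2.7764e+01, -0.0000e+00,  4.0000e-03,
        0.0000e+00]), 'tcp_pos': array([ 0.213, -0.587,  0.23 ]), 'orientation': array([-0.001,  0.985,  0.173, -0.   ]), 'ft_force': array([-0.073, -0.7  ,  0.383]), 'ft_torque': array([-0.01 ,  0.017,  0.002]), 'width': np.float64(1.001)} -0.0187
```

View pics/scene0.png

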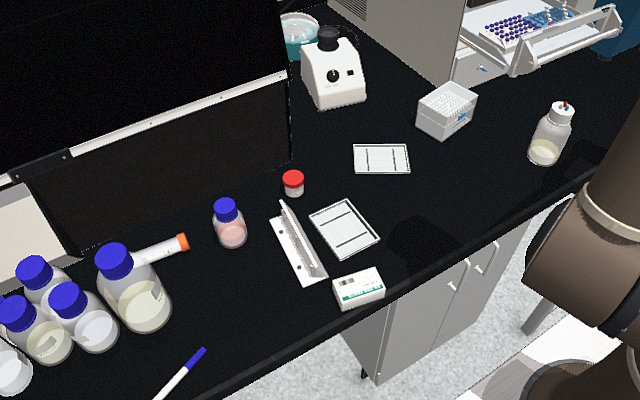

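View pics/top0.png

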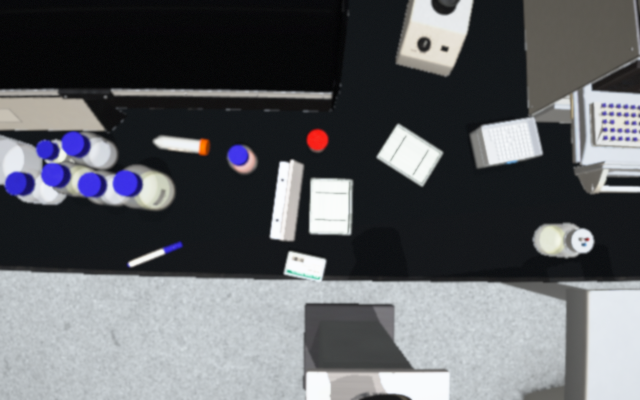

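The scene view has the stop at about (297,245), the near lid at (344,228), the jar at (293,183), the box at (358,288) and the bottle at (229,222). In the top view the stop is at (287,200) and the near lid at (331,206). The second lid at (410,155) is farther from the base, so it is a decoy. I'll measure next.

```bash
python3 - <<'E'
from h import *
s=dict(np.load('pics/top0.npz')); 
im=s['color'][120:300,220:440]; cv2.imwrite('pics/topz.png',cv2.resize(im,None,fx=3.6,fy=3.3,interpolation=cv2.INTER_CUBIC))
s2=dict(np.load('pics/scene0.npz'))
im=s2['color'][160:320,200:400]; cv2.imwrite('pics/scenez.png',cv2.resize(im,None,fx=3.7,fy=3.7,interpolation=cv2.INTER_CUBIC))
for a,b in [((331,206),.003),((410,155),.003)]: print(world(s,*a,b),world(s,*a))
# point clouds
for nm,S in [('top',s),('scene',s2)]:
    H,W=S['range_z'].shape
    uu,vv=np.meshgrid(np.arange(W),np.arange(H))
    p=cv2.undistortPoints(np.stack([uu.ravel(),vv.ravel()],1).astype(float)[:,None],S['intrinsics'],S['distortion'])[:,0]
    d=S['range_z'].ravel()
    P=(np.c_[p*d[:,None],d]-S['t'])@S['R']
    P[d==0]=np.nan
    P=P.reshape(H,W,3); np.save('pics/P_'+nm+'.npy',P)
    # height map stats
    t=P[(P[...,0]>.3)&(P[...,0]<.6)&(abs(P[...,1]-.15)<.2)]
    print(nm,np.percentile(t[:,2],[5,25,50,75,95,99]))
# top lid corners: bright mask component containing lid
g=cv2.cvtColor(s['color'],cv2.COLOR_BGR2GRAY)
m=(g>90).astype(np.uint8)
n,l,st,c=cv2.connectedComponentsWithStats(m)
for pt in [(320,186),(287,200),(410,155),(305,262),(317,140),(240,160)]:
    k=l[pt[1],pt[0]]; 
    if k==0: print(pt,'bg');continue
    cn=max(cv2.findContours((l==k).astype(np.uint8),0,2)[0],key=len)
    r=cv2.minAreaRect(cn); bp=cv2.boxPoints(r)
    print(pt,st[k],bp.round(1).tolist())
    print(np.round([world(s,*q,.01) for q in bp],3).tolist())
E
```

```text
[0.5144726  0.11120715 0.003     ] [0.51451421 0.11117599 0.00224013]
[ 0.63352877 -0.06549074  0.003     ] [ 0.63329958 -0.06520341  0.00431163]
top [-0.00233019 -0.00040136  0.00109998  0.00312503  0.03171099  0.06020513]
scene [-8.79474074e-01 -2.57200048e-02  4.68125492e-04  2.30798979e-03
  3.10514064e-02  6.64003113e-02]
(320, 186) [ 309  178   44   58 2442] [[309.0, 178.0], [352.0, 178.0], [352.0, 235.0], [309.0, 235.0]]
[[0.575, 0.161, 0.01], [0.577, 0.066, 0.01], [0.451, 0.064, 0.01], [0.449, 0.159, 0.01]]
(287, 200) [ 269  159   35   82 2014] [[268.5, 238.5], [279.1000061035156, 157.1999969482422], [304.20001220703125, 160.5], [293.6000061035156, 241.8000030517578]]
[[0.44, 0.247, 0.01], [0.62, 0.229, 0.01], [0.614, 0.173, 0.01], [0.434, 0.192, 0.01]]
(410, 155) [ 376  124   67   63 2310] [[374.8999938964844, 157.10000610351562], [397.20001220703125, 122.0999984741211], [444.3999938964844, 152.10000610351562], [422.1000061035156, 187.10000610351562]]
[[0.625, 0.015, 0.01], [0.707, -0.035, 0.01], [0.641, -0.143, 0.01], [0.56, -0.092, 0.01]]
(305, 262) [    0   251   640   149 72330] [[-0.0, 251.0], [639.0, 251.0], [639.0, 399.0], [0.0, 399.0]]
[[0.394, 0.863, 0.01], [0.422, -0.618, 0.01], [0.072, -0.625, 0.01], [0.057, 0.856, 0.01]]
(317, 140) [308 131  19  20 292] [[308.0, 131.0], [326.0, 131.0], [326.0, 150.0], [308.0, 150.0]]
[[0.681, 0.166, 0.01], [0.682, 0.126, 0.01], [0.639, 0.125, 0.01], [0.638, 0.165, 0.01]]
(240, 160) bg
```

```bash
ls pics
```

```text
P_scene.npy
P_top.npy
scene0.npz
scene0.png
scenez.png
top0.npz
top0.png
topz.png
```

View pics/topz.png

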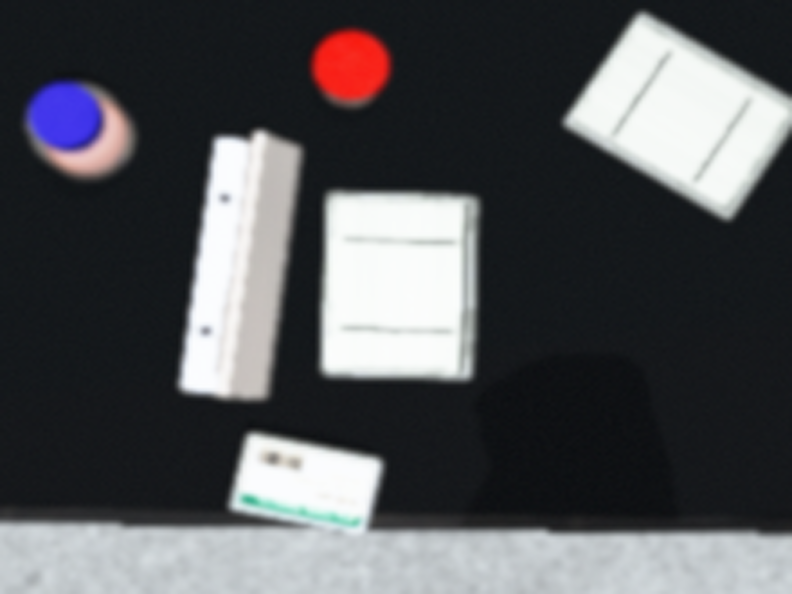

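View pics/scenez.png

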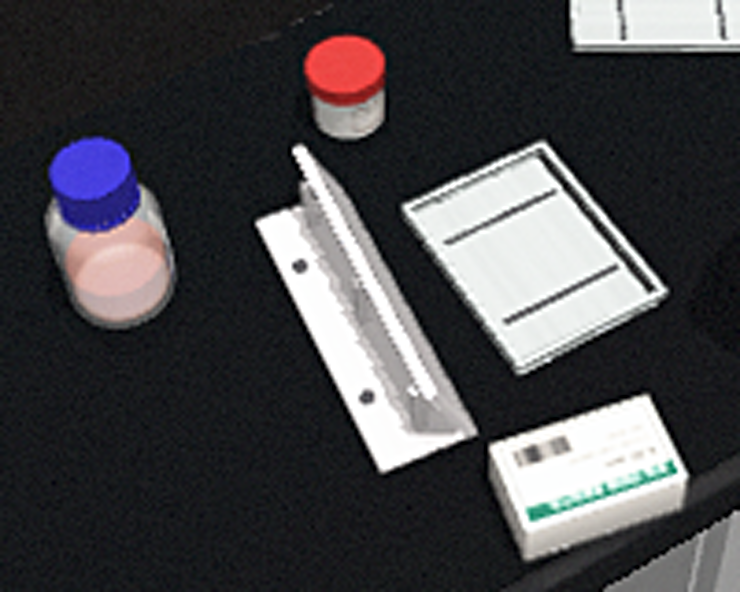

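```bash
python3 - <<'E'
from h import *
s=dict(np.load('pics/top0.npz'))
f=lambda a,z: world(s,220+(a[0]+.5)/3.6-.5,120+(a[1]+.5)/3.3-.5,z)
F=np.array([f((302,148),0),f((269,400),0)]); d=F[1]-F[0]
print('stop foot',F.round(4),np.linalg.norm(d),np.degrees(np.arctan2(d[1],d[0])), F.mean(0))
# full-width top edge
T=np.array([f((258,129),.052),f((226,398),.052)]);print('stop top?',T.round(4),np.linalg.norm(T[1]-T[0]))
L=np.array([f(p,.01) for p in [(326,192),(479,197),(472,381),(321,376)]]);print('lid',L.round(4),np.linalg.norm(np.roll(L,-1,0)-L,axis=1),L.mean(0))
for i in range(4):
  e=np.roll(L,-1,0)[i]-L[i];print(np.degrees(np.arctan2(e[1],e[0])))
B=[f(p,.03) for p in [(247,433),(383,459),(367,529),(230,510)]];print('box',np.round(B,3))
print('jar',f((351,65),.042),'bottle cap',f((66,115),.101))
s2=dict(np.load('pics/scene0.npz'))
g=lambda a,z: world(s2,200+(a[0]+.5)/3.7-.5,160+(a[1]+.5)/3.7-.5,z)
L=np.array([g(p,.01) for p in [(402,208),(545,141),(667,293),(520,374-8)]]);print('lid sc',L.round(4),np.linalg.norm(np.roll(L,-1,0)-L,axis=1),L.mean(0))
T=np.array([g((300,148),.052),g((431,395),.052)]);print('stoptop sc',T,np.linalg.norm(T[1]-T[0]))
print('front foot right',g((475,435),0),'jar',g((347,65),.042),'bottle',g((92,165),.101))
E
```

```text
stop foot [[0.6065 0.1744 0.    ]
 [0.4357 0.1908 0.    ]] 0.1715679358189951 174.513669396053 [0.521076   0.18258473 0.        ]
stop top? [[0.6106 0.1995 0.052 ]
 [0.4377 0.2138 0.052 ]] 0.1734666595362542
lid [[0.5756 0.1587 0.01  ]
 [0.5743 0.0644 0.01  ]
 [0.4509 0.0669 0.01  ]
 [0.4525 0.1591 0.01  ]] [0.09433623 0.12343282 0.09226565 0.12309064] [0.5132994  0.11226316 0.01      ]
-90.76262404089613
178.85575853832185
89.0226493868198
-0.18117905602333348
box [[0.415 0.202 0.03 ]
 [0.399 0.121 0.03 ]
 [0.354 0.13  0.03 ]
 [0.365 0.211 0.03 ]]
jar [0.65580097 0.1453579  0.042     ] bottle cap [0.60912321 0.30483583 0.101     ]
lid sc [[0.5744 0.16   0.01  ]
 [0.5739 0.0687 0.01  ]
 [0.4535 0.0716 0.01  ]
 [0.4557 0.1601 0.01  ]] [0.09130522 0.1204016  0.08853054 0.11873421] [0.51437039 0.11512955 0.01      ]
stoptop sc [[0.6073252  0.2006229  0.052     ]
 [0.44094077 0.21895615 0.052     ]] 0.16739141761787316
front foot right [0.43867584 0.19695475 0.        ] jar [0.65549878 0.14719502 0.042     ] bottle [0.6112959  0.30712867 0.101     ]
```

```bash
cat >> h.py <<'E'
from scipy.spatial.transform import Rotation as Ro
O=np.array([.5215,.1835,0]); n=np.array([.095,.9955,0]); l=np.array([-.9955,.095,0]); Z=np.array([0,0,1.])
def S(a,b,z): return O+a*n+b*l+z*Z   # stop frame to world
def toS(p): d=np.array(p)-O; return np.array([d@n,d@l,d[2]])
def cur():
    s=manip.sense(); o=s['orientation']; return s['tcp_pos'],Ro.from_quat([o[1],o[2],o[3],o[0]])
RT=Ro.from_matrix(np.c_[n,-l,-Z])
def step(P,Rt=RT):
    p,r=cur(); print('shift',(r.inv().apply(P-p)).round(4),'turn',(r.inv()*Rt).as_rotvec().round(4))
def rep():
    s=manip.sense();p,r=cur(); print('t',s['time'],'stopframe',toS(p).round(4),'F(n,l,z)',np.round([s['ft_force']@n,s['ft_force']@l,s['ft_force'][2]],2),'w',round(float(s['width']),3),'roterr',(RT.inv()*r).as_rotvec().round(4))
E
python3 -c "
from h import *
rep(); step(S(-.155,0,.12))"
```

```text
t 0.1 stopframe [-0.7962  0.2341  0.2302] F(n,l,z) [-0.7   0.01  0.38] w 1.001 roterr [0.0018 0.0013 1.1279]
shift [ 0.4863 -0.4787  0.1112] turn [-0.0018 -0.0013 -1.1279]
```

Request:
carry_out(
  rows=[
    {"tx":0.043,"ty":-0.042,"tz":0,"rz":-0.1},
    {"tx":0.086,"ty":-0.084,"rz":-0.2},
    {"tx":0.129,"ty":-0.126,"rz":-0.3},
    {"tx":0.172,"ty":-0.168,"rz":-0.4},
    {"tx":0.215,"ty":-0.21,"rz":-0.5},
    {"tx":0.258,"ty":-0.252,"rz":-0.6},
    {"tx":0.3,"ty":-0.295,"rz":-0.7},
    {"tx":0.343,"ty":-0.337,"rz":-0.8},
    {"tx":0.386,"ty":-0.379,"rz":-0.9},
    {"tx":0.429,"ty":-0.421,"rz":-1.0},
  ],
  claw=0.6,
)

```text
invalid input
```

```bash
python3 -c "
from h import *
rep(); step(S(-.155,0,.08))"
```

```text
t 0.1 stopframe [-0.7962  0.2341  0.2302] F(n,l,z) [-0.7   0.01  0.38] w 1.001 roterr [0.0018 0.0013 1.1279]
shift [ 0.4863 -0.4787  0.1512] turn [-0.0018 -0.0013 -1.1279]
```

Request:
carry_out(
  rows=[
    {"tx":0.043,"ty":-0.042,"tz":0,"rx":0,"ry":0,"rz":-0.1},
    {"tx":0.086,"ty":-0.084,"tz":0,"rx":0,"ry":0,"rz":-0.2},
    {"tx":0.129,"ty":-0.126,"tz":0,"rx":0,"ry":0,"rz":-0.3},
    {"tx":0.172,"ty":-0.168,"tz":0,"rx":0,"ry":0,"rz":-0.4},
    {"tx":0.215,"ty":-0.21,"tz":0,"rx":0,"ry":0,"rz":-0.5},
    {"tx":0.258,"ty":-0.252,"tz":0,"rx":0,"ry":0,"rz":-0.6},
    {"tx":0.3,"ty":-0.295,"tz":0,"rx":0,"ry":0,"rz":-0.7},
    {"tx":0.343,"ty":-0.337,"tz":0,"rx":0,"ry":0,"rz":-0.8},
    {"tx":0.386,"ty":-0.379,"tz":0,"rx":0,"ry":0,"rz":-0.9},
    {"tx":0.429,"ty":-0.421,"tz":0,"rx":0,"ry":0,"rz":-1.0},
  ],
  claw=0.6,
)

```text
time: 1.35
tcp_pos: [0.4731, -0.0437, 0.2311]
orientation: [0.0, 0.78, 0.625, -0.0]
ft_force: [0.8, -0.2, -0.6]
width: 0.601
```

```bash
python3 -c "
from h import *
rep(); step(S(-.155,0,.08))"
```

```text
t 1.35 stopframe [-0.2308  0.0266  0.2311] F(n,l,z) [-0.1  -0.76 -0.57] w 0.601 roterr [-0.0002 -0.0002  0.1244]
shift [0.0785 0.0169 0.1511] turn [ 0.0002  0.0002 -0.1244]
```

Request:
carry_out(
  rows=[
    {"tx":0.04,"ty":0.008,"tz":0.03,"rx":0,"ry":0,"rz":-0.08},
    {"tx":0.068,"ty":0.014,"tz":0.08,"rx":0,"ry":0,"rz":-0.122},
    {"tx":0.07,"ty":0.015,"tz":0.13,"rx":0,"ry":0,"rz":-0.122},
    {"tx":0.07,"ty":0.015,"tz":0.15,"rx":0,"ry":0,"rz":-0.122},
    {"tx":0.07,"ty":0.015,"tz":0.15,"rx":0,"ry":0,"rz":-0.122},
  ],
)

```text
time: 1.98
tcp_pos: [0.5004, 0.0196, 0.0789]
orientation: [-0.002, 0.742, 0.671, -0.002]
ft_force: [0.1, 0.6, -0.6]
width: 0.601
```

```bash
python3 -c "
from h import *
rep(); step(S(-.155,0,.03))
s=snap('wrist','w1');snap('scene','s1')
rep()"
```

```text
t 1.975 stopframe [-0.1651  0.0054  0.0789] F(n,l,z) [ 0.58 -0.06 -0.6 ] w 0.601 roterr [ 0.006  -0.0003  0.0055]
shift [0.0102 0.0057 0.0489] turn [-0.006   0.0003 -0.0055]
t 2.075 stopframe [-0.1652  0.0025  0.0817] F(n,l,z) [0.58 0.07 0.02] w 0.601 roterr [-0.0005  0.      0.0059]
```

View pics/w1.png

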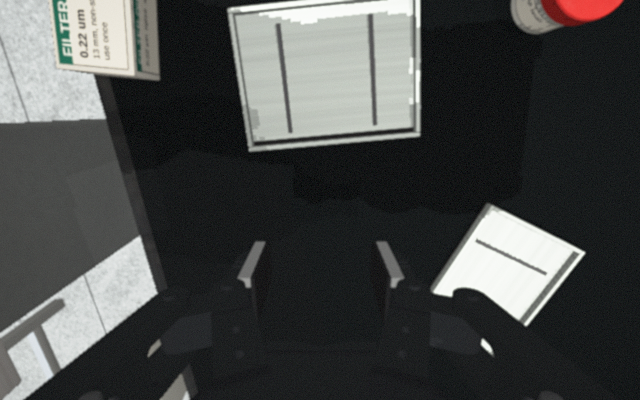

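View pics/s1.png

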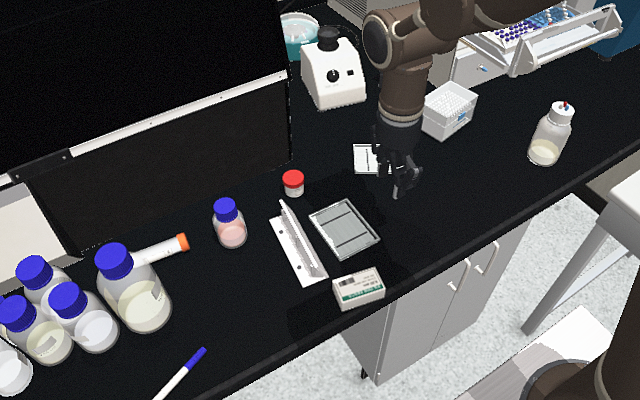

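Wrist view: the lid's near edge runs from (250,150) to (418,135) and the pads are at (262,243) and (380,243), so they are clear behind the edge and roughly centred on it. I'll go down and find the table by touch.

Request:
carry_out(
  rows=[
    {"tx":0,"ty":0.0025,"tz":0.04,"rx":0,"ry":0,"rz":-0.006},
    {"tx":0,"ty":0.0025,"tz":0.065,"rx":0,"ry":0,"rz":-0.006},
    {"tx":0,"ty":0.0025,"tz":0.073,"rx":0,"ry":0,"rz":-0.006},
    {"tx":0,"ty":0.0025,"tz":0.076,"rx":0,"ry":0,"rz":-0.006},
    {"tx":0,"ty":0.0025,"tz":0.076,"rx":0,"ry":0,"rz":-0.006},
  ],
)

```text
time: 2.7
tcp_pos: [0.5067, 0.019, 0.0065]
orientation: [0.001, 0.74, 0.673, 0.001]
ft_force: [-0.3, -0.2, 0.9]
width: 0.601
```

```bash
python3 -c "
from h import *
rep(); s=snap('wrist','w2'); rep()"
```

```text
t 2.7 stopframe [-0.1652 -0.0009  0.0065] F(n,l,z) [-0.22  0.29  0.88] w 0.601 roterr [-0.0024  0.0001 -0.    ]
t 2.75 stopframe [-0.1651 -0.0009  0.0065] F(n,l,z) [0.98 0.15 0.71] w 0.6 roterr [-0.0025  0.0001 -0.0001]
```

View pics/w2.png

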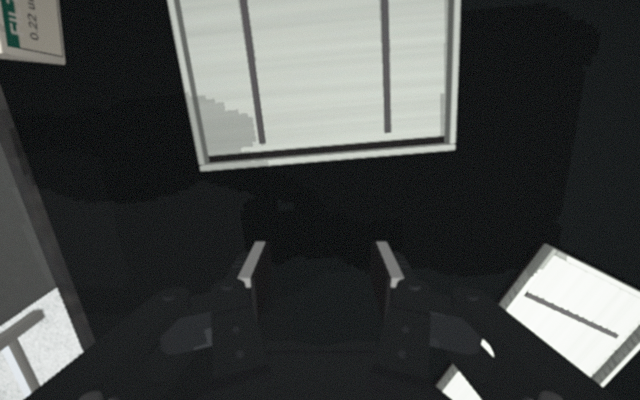

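Request:
carry_out(
  rows=[
    {"tx":0,"ty":0,"tz":0.002,"rx":0,"ry":0,"rz":0},
    {"tx":0,"ty":0,"tz":0.004,"rx":0,"ry":0,"rz":0},
  ],
)

```text
time: 3.0
tcp_pos: [0.5058, 0.0191, 0.0016]
orientation: [0.0, 0.74, 0.673, 0.0]
ft_force: [-0.0, 0.2, 0.6]
width: 0.6
```

```bash
python3 -c "
from h import *
rep()"
```

```text
t 3.0 stopframe [-0.1651  0.      0.0016] F(n,l,z) [0.23 0.05 0.61] w 0.6 roterr [-0.0009  0.     -0.0002]
```

Request:
carry_out(
  rows=[
    {"tx":0,"ty":0,"tz":0.001,"rx":0,"ry":0,"rz":0},
    {"tx":0,"ty":0,"tz":0.002,"rx":0,"ry":0,"rz":0},
  ],
)

```text
time: 3.25
tcp_pos: [0.5054, 0.0191, -0.0008]
orientation: [-0.0, 0.74, 0.673, -0.0]
ft_force: [0.3, 1.0, -0.1]
width: 0.598
```

```bash
python3 -c "
from h import *
rep()"
```

```text
t 3.25 stopframe [-0.1652  0.0004 -0.0008] F(n,l,z) [ 1.   -0.2  -0.13] w 0.598 roterr [ 0.0001 -0.     -0.0002]
```

Request:
carry_out(
  rows=[
    {"tx":0,"ty":0,"tz":0.001,"rx":0,"ry":0,"rz":0},
    {"tx":0,"ty":0,"tz":0.002,"rx":0,"ry":0,"rz":0},
  ],
)

```text
time: 3.5
tcp_pos: [0.5054, 0.0191, -0.0028]
orientation: [-0.0, 0.74, 0.673, -0.0]
ft_force: [-0.2, 1.2, -0.9]
width: 0.601
```

```bash
python3 -c "
from h import *
rep()"
```

```text
t 3.5 stopframe [-0.1652  0.0004 -0.0028] F(n,l,z) [ 1.14  0.29 -0.91] w 0.601 roterr [ 0.0001 -0.     -0.0002]
```

Request:
carry_out(
  rows=[
    {"tx":0,"ty":0,"tz":0.001,"rx":0,"ry":0,"rz":0},
    {"tx":0,"ty":0,"tz":0.002,"rx":0,"ry":0,"rz":0},
  ],
)

```text
time: 3.75
tcp_pos: [0.5054, 0.0191, -0.0033]
orientation: [-0.0, 0.74, 0.673, -0.0]
ft_force: [-6.0, 0.5, 18.7]
width: 0.6
```

```bash
python3 -c "
from h import *
rep()"
```

```text
t 3.75 stopframe [-0.1651  0.0004 -0.0033] F(n,l,z) [-0.03  6.02 18.72] w 0.6 roterr [ 0.0013 -0.0001 -0.0003]
```

Request:
carry_out(
  rows=[
    {"tx":0,"ty":0,"tz":-0.003,"rx":0,"ry":0,"rz":0},
    {"tx":0.01,"ty":0,"tz":-0.003,"rx":0,"ry":0,"rz":0},
    {"tx":0.02,"ty":0,"tz":-0.003,"rx":0,"ry":0,"rz":0},
    {"tx":0.028,"ty":0,"tz":-0.003,"rx":0,"ry":0,"rz":0},
    {"tx":0.032,"ty":0,"tz":-0.003,"rx":0,"ry":0,"rz":0},
    {"tx":0.032,"ty":0,"tz":-0.003,"rx":0,"ry":0,"rz":0},
  ],
)

```text
time: 4.5
tcp_pos: [0.5084, 0.0514, -0.0018]
orientation: [-0.0, 0.74, 0.673, -0.0]
ft_force: [-0.1, -0.3, 0.0]
width: 0.597
```

```bash
python3 -c "
from h import *
rep(); s=snap('wrist','w3')"
```

```text
t 4.5 stopframe [-0.1327  0.0005 -0.0018] F(n,l,z) [-0.34  0.06  0.02] w 0.597 roterr [ 0.0001 -0.0001 -0.0011]
```

View pics/w3.png

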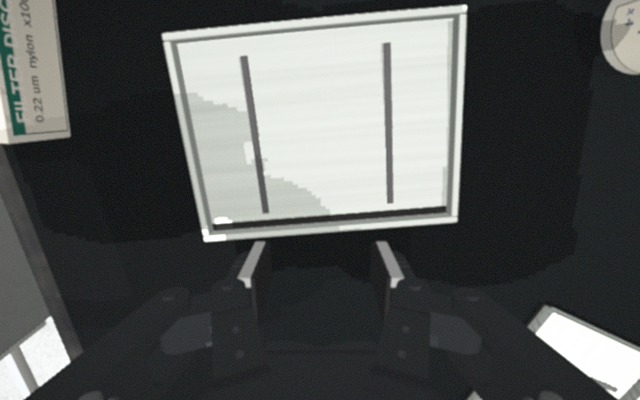

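The near edge, from (205,238) to (457,220), is a few millimetres ahead of the pads. Starting to push.

Request:
carry_out(
  rows=[
    {"tx":0.004,"ty":0,"tz":0,"rx":0,"ry":0,"rz":0},
    {"tx":0.008,"ty":0,"tz":0,"rx":0,"ry":0,"rz":0},
    {"tx":0.012,"ty":0,"tz":0,"rx":0,"ry":0,"rz":0},
    {"tx":0.016,"ty":0,"tz":0,"rx":0,"ry":0,"rz":0},
    {"tx":0.02,"ty":0,"tz":0,"rx":0,"ry":0,"rz":0},
    {"tx":0.024,"ty":0,"tz":0,"rx":0,"ry":0,"rz":0},
  ],
)

```text
time: 5.3
tcp_pos: [0.5108, 0.0751, -0.0017]
orientation: [0.0, 0.74, 0.673, 0.0]
ft_force: [-0.4, 0.3, -0.5]
width: 0.602
```

```bash
python3 -c "
from h import *
rep(); s=snap('wrist','w4');rep()"
```

```text
t 5.3 stopframe [-0.1089  0.0004 -0.0017] F(n,l,z) [ 0.28  0.47 -0.54] w 0.602 roterr [-0.0001  0.     -0.0001]
t 5.35 stopframe [-0.1085  0.0003 -0.0017] F(n,l,z) [ 0.77 -0.01 -0.75] w 0.6 roterr [-0.0002  0.0004 -0.0002]
```

View pics/w4.png

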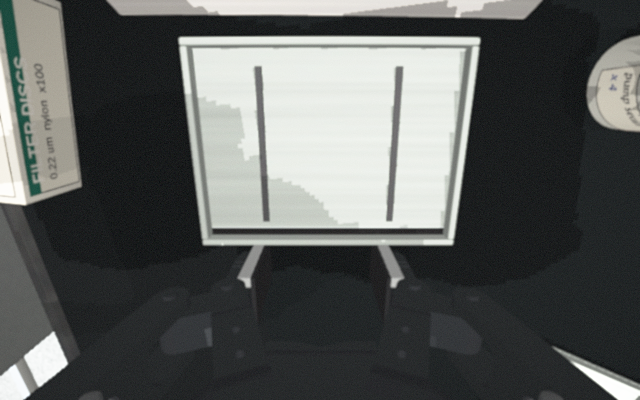

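The lid is now square to the pads, with its near edge level at row 243 and the stop foot just ahead at row 15. I'll continue slowly.

Request:
carry_out(
  rows=[
    {"tx":0.003,"ty":0,"tz":0,"rx":0,"ry":0,"rz":0},
    {"tx":0.006,"ty":0,"tz":0,"rx":0,"ry":0,"rz":0},
    {"tx":0.009,"ty":0,"tz":0,"rx":0,"ry":0,"rz":0},
    {"tx":0.012,"ty":0,"tz":0,"rx":0,"ry":0,"rz":0},
    {"tx":0.015,"ty":0,"tz":0,"rx":0,"ry":0,"rz":0},
  ],
)

```text
time: 5.98
tcp_pos: [0.5119, 0.0891, -0.0018]
orientation: [0.0, 0.74, 0.673, -0.001]
ft_force: [-0.4, -3.8, -0.4]
width: 0.599
```

```bash
python3 -c "
from h import *
rep(); s=snap('wrist','w5');rep()"
```

```text
t 5.975 stopframe [-0.0949  0.0006 -0.0018] F(n,l,z) [-3.8   0.03 -0.42] w 0.599 roterr [ 0.0006 -0.0012 -0.0002]
t 6.025 stopframe [-0.0943  0.0005 -0.0018] F(n,l,z) [-3.4   0.16 -0.07] w 0.6 roterr [ 0.0004 -0.0005 -0.    ]
```

View pics/w5.png

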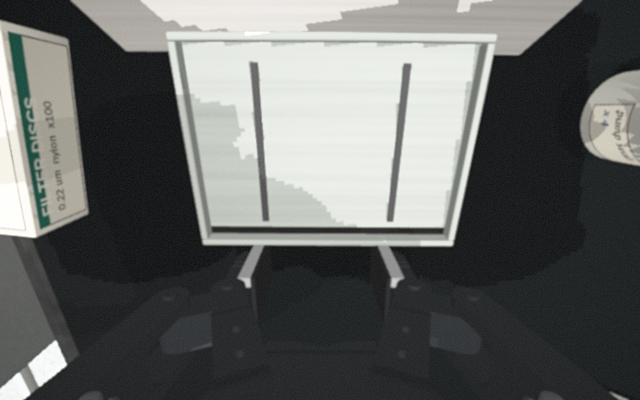

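The far edge has widened to (167..495, row 37), so it is climbing the slope, with about 3.5 N of push. Continuing.

Request:
carry_out(
  rows=[
    {"tx":0.004,"ty":0,"tz":0,"rx":0,"ry":0,"rz":0},
    {"tx":0.008,"ty":0,"tz":0,"rx":0,"ry":0,"rz":0},
    {"tx":0.012,"ty":0,"tz":0,"rx":0,"ry":0,"rz":0},
    {"tx":0.016,"ty":0,"tz":0,"rx":0,"ry":0,"rz":0},
    {"tx":0.02,"ty":0,"tz":0,"rx":0,"ry":0,"rz":0},
    {"tx":0.024,"ty":0,"tz":0,"rx":0,"ry":0,"rz":0},
    {"tx":0.028,"ty":0,"tz":0,"rx":0,"ry":0,"rz":0},
  ],
)

```text
time: 6.9
tcp_pos: [0.5149, 0.1181, -0.0017]
orientation: [-0.0, 0.74, 0.673, 0.0]
ft_force: [-0.3, -0.9, -0.3]
width: 0.598
```

```bash
python3 -c "
from h import *
rep(); s=snap('wrist','w6');rep()"
```

```text
t 6.9 stopframe [-0.0658  0.0003 -0.0017] F(n,l,z) [-0.93  0.17 -0.32] w 0.598 roterr [-0.0002  0.0002 -0.0001]
t 6.95 stopframe [-0.0653  0.0002 -0.0016] F(n,l,z) [-0.06 -0.24  0.23] w 0.6 roterr [-0.0005  0.0006 -0.0002]
```

View pics/w6.png

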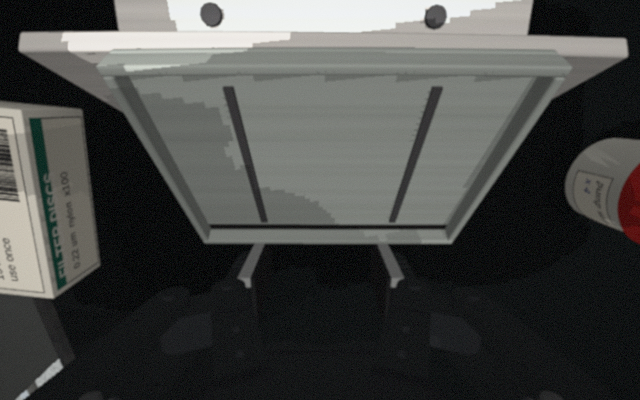

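The lid is tilting evenly, about level with the stop top (row 45). Continuing.

Request:
carry_out(
  rows=[
    {"tx":0.004,"ty":0,"tz":0,"rx":0,"ry":0,"rz":0},
    {"tx":0.008,"ty":0,"tz":0,"rx":0,"ry":0,"rz":0},
    {"tx":0.012,"ty":0,"tz":0,"rx":0,"ry":0,"rz":0},
    {"tx":0.016,"ty":0,"tz":0,"rx":0,"ry":0,"rz":0},
    {"tx":0.02,"ty":0,"tz":0,"rx":0,"ry":0,"rz":0},
    {"tx":0.024,"ty":0,"tz":0,"rx":0,"ry":0,"rz":0},
    {"tx":0.028,"ty":0,"tz":0,"rx":0,"ry":0,"rz":0},
  ],
)

```text
time: 7.82
tcp_pos: [0.5174, 0.1458, -0.0017]
orientation: [-0.0, 0.74, 0.673, -0.0]
ft_force: [0.7, -1.5, 0.4]
width: 0.6
```

```bash
python3 -c "
from h import *
rep(); s=snap('wrist','w7');s=snap('scene','s7');rep()
cv2.imwrite('pics/s7z.png',cv2.resize(s['color'][160:320,200:400],None,fx=3.7,fy=3.7,interpolation=cv2.INTER_CUBIC))"
```

```text
t 7.825 stopframe [-0.0379  0.0005 -0.0017] F(n,l,z) [-1.4  -0.8   0.39] w 0.6 roterr [ 0.0001 -0.     -0.0001]
t 7.925 stopframe [-0.0377  0.0004 -0.0017] F(n,l,z) [-0.57  0.6  -0.12] w 0.601 roterr [-0.0002  0.0003 -0.0006]
```

View pics/w7.png

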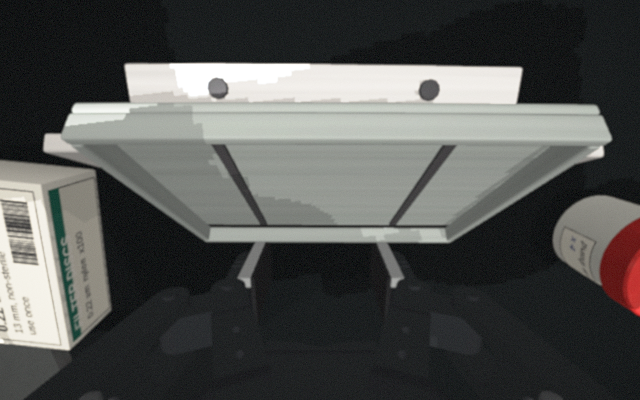

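View pics/s7z.png

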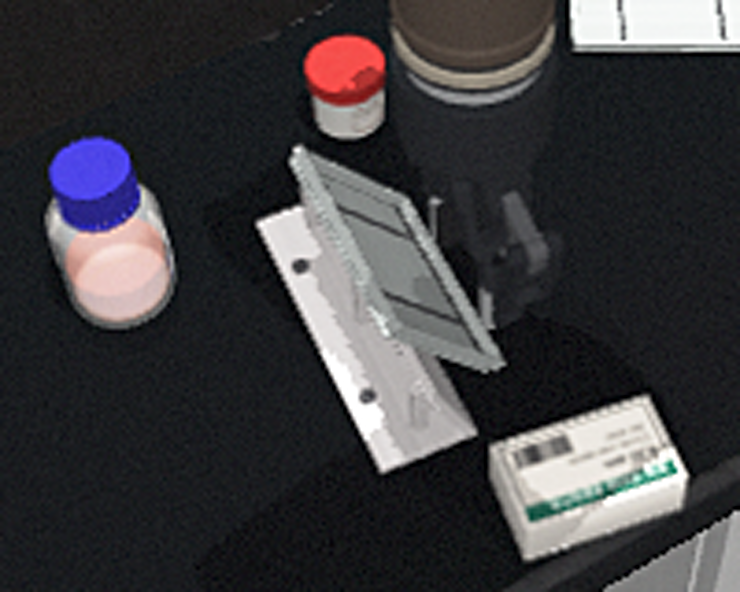

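The lid now stands above the stop top and is symmetric, and the neighbours are clear. Finishing the lean in small steps.

Request:
carry_out(
  rows=[
    {"tx":0.003,"ty":0,"tz":0,"rx":0,"ry":0,"rz":0},
    {"tx":0.006,"ty":0,"tz":0,"rx":0,"ry":0,"rz":0},
    {"tx":0.009,"ty":0,"tz":0,"rx":0,"ry":0,"rz":0},
    {"tx":0.011,"ty":0,"tz":0,"rx":0,"ry":0,"rz":0},
    {"tx":0.013,"ty":0,"tz":0,"rx":0,"ry":0,"rz":0},
  ],
)

```text
time: 8.55
tcp_pos: [0.5187, 0.1586, -0.0018]
orientation: [-0.0, 0.74, 0.673, -0.0]
ft_force: [-0.2, -0.9, -0.9]
width: 0.601
```

```bash
python3 -c "
from h import *
rep(); s=snap('wrist','w8');rep()"
```

```text
t 8.55 stopframe [-0.025   0.0005 -0.0018] F(n,l,z) [-0.92  0.1  -0.88] w 0.601 roterr [ 0.0001 -0.0001 -0.0002]
t 8.6 stopframe [-0.0249  0.0004 -0.0017] F(n,l,z) [-1.13 -0.55 -1.13] w 0.602 roterr [-0.      0.0001 -0.0002]
```

View pics/w8.png

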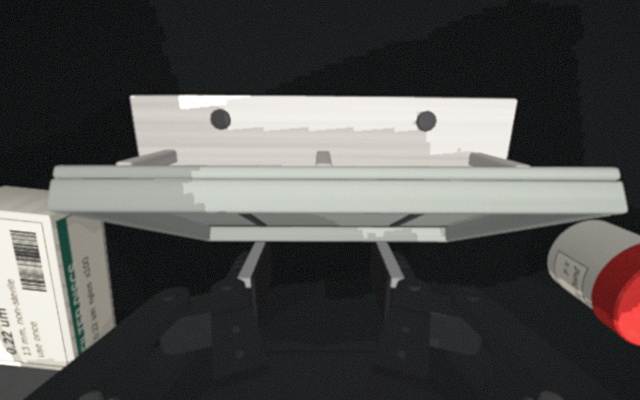

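Request:
carry_out(
  rows=[
    {"tx":0.0015,"ty":0,"tz":0,"rx":0,"ry":0,"rz":0},
    {"tx":0.003,"ty":0,"tz":0,"rx":0,"ry":0,"rz":0},
    {"tx":0.003,"ty":0,"tz":0,"rx":0,"ry":0,"rz":0},
  ],
)

```text
time: 8.98
tcp_pos: [0.519, 0.1616, -0.0017]
orientation: [-0.0, 0.74, 0.673, 0.0]
ft_force: [-0.1, -0.0, 0.2]
width: 0.601
```

```bash
python3 -c "
from h import *
rep()"
```

```text
t 8.975 stopframe [-0.0221  0.0004 -0.0017] F(n,l,z) [-0.03  0.13  0.21] w 0.601 roterr [-0.0001  0.0001 -0.0002]
```

Request:
carry_out(
  rows=[
    {"tx":0.001,"ty":0,"tz":0,"rx":0,"ry":0,"rz":0},
    {"tx":0.002,"ty":0,"tz":0,"rx":0,"ry":0,"rz":0},
    {"tx":0.002,"ty":0,"tz":0,"rx":0,"ry":0,"rz":0},
  ],
)

```text
time: 9.35
tcp_pos: [0.5192, 0.1635, -0.0017]
orientation: [-0.0, 0.74, 0.673, 0.0]
ft_force: [-0.3, -1.7, 0.0]
width: 0.599
```

```bash
python3 -c "
from h import *
rep();s=snap('scene','s9');s=snap('wrist','w9');rep()"
```

```text
t 9.35 stopframe [-0.0201  0.0004 -0.0017] F(n,l,z) [-1.73  0.12  0.04] w 0.599 roterr [-0.0001  0.0001 -0.0001]
t 9.45 stopframe [-0.0201  0.0004 -0.0017] F(n,l,z) [-1.62 -0.43  0.62] w 0.601 roterr [-0.0001  0.0001 -0.0001]
```

View pics/w9.png

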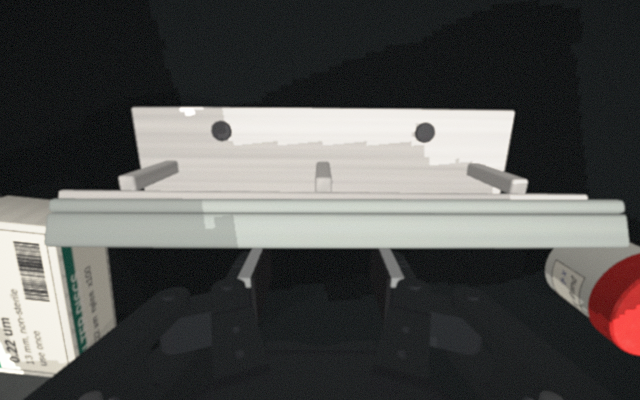

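Request:
carry_out(
  rows=[
    {"tx":0.001,"ty":0,"tz":0,"rx":0,"ry":0,"rz":0},
    {"tx":0.0015,"ty":0,"tz":0,"rx":0,"ry":0,"rz":0},
    {"tx":0.0015,"ty":0,"tz":0,"rx":0,"ry":0,"rz":0},
  ],
)

```text
time: 9.82
tcp_pos: [0.5194, 0.165, -0.0017]
orientation: [0.0, 0.74, 0.673, 0.0]
ft_force: [-0.5, -0.7, -0.8]
width: 0.601
```

```bash
python3 -c "
from h import *
rep();s=snap('wrist','w10');s=snap('scene','s10');rep()
cv2.imwrite('pics/s10z.png',cv2.resize(s['color'][160:320,200:400],None,fx=3.7,fy=3.7,interpolation=cv2.INTER_CUBIC))"
```

```text
t 9.825 stopframe [-0.0186  0.0004 -0.0017] F(n,l,z) [-0.73  0.46 -0.75] w 0.601 roterr [-0.0001  0.0001 -0.0001]
t 9.925 stopframe [-0.0186  0.0004 -0.0017] F(n,l,z) [-0.72  0.2  -0.1 ] w 0.602 roterr [-0.      0.0001 -0.0001]
```

View pics/s10z.png

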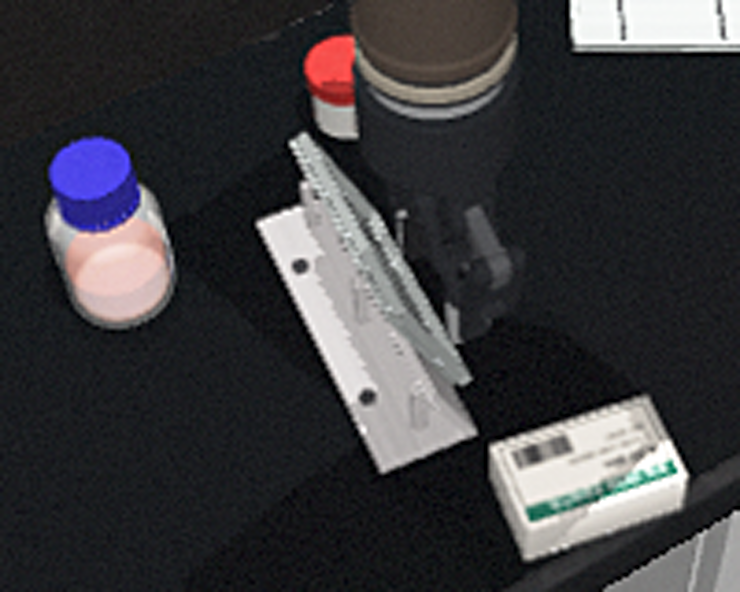

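View pics/w10.png

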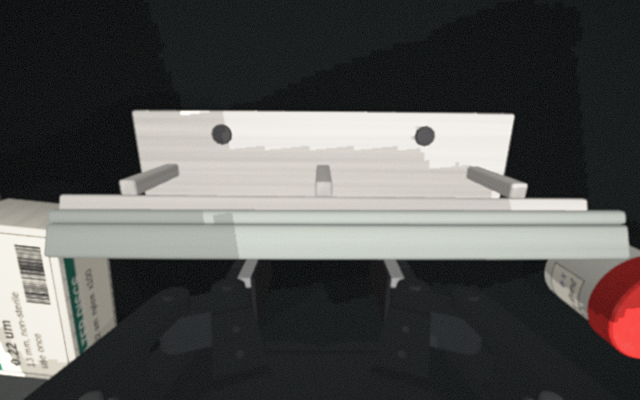

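```bash
cat >> h.py <<'E'
def cloud(f):
    S_=dict(np.load('pics/'+f+'.npz'));H,W=S_['range_z'].shape
    uu,vv=np.meshgrid(np.arange(W),np.arange(H))
    p=cv2.undistortPoints(np.stack([uu.ravel(),vv.ravel()],1).astype(float)[:,None],S_['intrinsics'],S_['distortion'])[:,0]
    d=S_['range_z'].ravel(); P=(np.c_[p*d[:,None],d]-S_['t'])@S_['R']; D=P-O
    Q=np.c_[D@n,D@l,D[:,2]]; Q[d==0]=np.nan; return Q.reshape(H,W,3)
E
python3 -c "
from h import *
for f in ['w9','w10']:
  Q=cloud(f)
  for u in (150,320,480):
    print(f,u,[(v,Q[v,u].round(3).tolist()) for v in (201,206,212,218,224,232,240,250,256)])
Q=cloud('s10')
for u,v in [(282,198),(300,230),(322,256)]: print(Q[v,u].round(3))
"
```

```text
w9 150 [(201, [0.035, 0.037, 0.081]), (206, [0.034, 0.036, 0.083]), (212, [0.033, 0.036, 0.083]), (218, [0.032, 0.036, 0.084]), (224, [0.031, 0.036, 0.084]), (232, [0.03, 0.035, 0.085]), (240, [0.028, 0.036, 0.085]), (250, [-0.017, 0.09, -0.001]), (256, [-0.021, 0.091, -0.001])]
w9 320 [(201, [0.035, 0.001, 0.082]), (206, [0.034, 0.001, 0.082]), (212, [0.033, 0.001, 0.082]), (218, [0.032, 0.001, 0.084]), (224, [0.031, 0.001, 0.084]), (232, [0.029, 0.001, 0.085]), (240, [0.028, 0.001, 0.086]), (250, [-0.017, 0.002, -0.001]), (256, [-0.02, 0.002, -0.001])]
w9 480 [(201, [0.035, -0.032, 0.082]), (206, [0.035, -0.031, 0.084]), (212, [0.033, -0.031, 0.083]), (218, [0.032, -0.032, 0.083]), (224, [0.031, -0.031, 0.084]), (232, [0.03, -0.03, 0.086]), (240, [0.027, -0.031, 0.085]), (250, [-0.016, -0.081, 0.001]), (256, [-0.02, -0.082, -0.001])]
w10 150 [(201, [0.027, 0.056, 0.05]), (206, [0.025, 0.055, 0.051]), (212, [0.034, 0.036, 0.083]), (218, [0.033, 0.036, 0.084]), (224, [0.032, 0.036, 0.084]), (232, [0.031, 0.036, 0.085]), (240, [0.03, 0.035, 0.086]), (250, [0.027, 0.036, 0.085]), (256, [0.026, 0.036, 0.087])]
w10 320 [(201, [0.027, 0.002, 0.05]), (206, [0.026, 0.002, 0.051]), (212, [0.035, 0.001, 0.083]), (218, [0.033, 0.001, 0.083]), (224, [0.032, 0.001, 0.083]), (232, [0.031, 0.001, 0.084]), (240, [0.03, 0.001, 0.086]), (250, [0.027, 0.001, 0.086]), (256, [0.026, 0.001, 0.086])]
w10 480 [(201, [0.027, -0.049, 0.05]), (206, [0.025, -0.049, 0.051]), (212, [0.034, -0.031, 0.083]), (218, [0.033, -0.031, 0.083]), (224, [0.032, -0.031, 0.083]), (232, [0.031, -0.031, 0.085]), (240, [0.029, -0.031, 0.085]), (250, [0.027, -0.031, 0.085]), (256, [0.027, -0.03, 0.087])]
[ 0.03  -0.058  0.086]
[0.029 0.024 0.085]
[0.004 0.055 0.03 ]
```

Request:
carry_out(
  rows=[
    {"tx":0.0005,"ty":0,"tz":0,"rx":0,"ry":0,"rz":0},
    {"tx":0.001,"ty":0,"tz":0,"rx":0,"ry":0,"rz":0},
    {"tx":0.001,"ty":0,"tz":0,"rx":0,"ry":0,"rz":0},
  ],
)

```text
time: 10.3
tcp_pos: [0.5192, 0.1655, -0.0018]
orientation: [0.0, 0.74, 0.673, -0.0]
ft_force: [0.4, -3.6, 0.1]
width: 0.6
```

```bash
python3 -c "
from h import *
rep();s=snap('wrist','w11');rep()
Q=cloud('w11')
for u in (150,320,480):
    print(u,[(v,Q[v,u].round(3).tolist()) for v in (208,212,216,220,224,232,240,250,256,262)])
"
```

```text
t 10.3 stopframe [-0.0181  0.0005 -0.0018] F(n,l,z) [-3.52 -0.78  0.13] w 0.6 roterr [ 0.0004 -0.0007 -0.0002]
t 10.35 stopframe [-0.0181  0.0005 -0.0018] F(n,l,z) [-3.65 -0.06 -0.19] w 0.599 roterr [ 0.0004 -0.0006 -0.0001]
150 [(208, [0.025, 0.056, 0.051]), (212, [0.035, 0.036, 0.083]), (216, [0.034, 0.037, 0.083]), (220, [0.033, 0.036, 0.083]), (224, [0.032, 0.037, 0.083]), (232, [0.032, 0.035, 0.086]), (240, [0.03, 0.036, 0.086]), (250, [0.028, 0.036, 0.086]), (256, [0.027, 0.035, 0.087]), (262, [-0.022, 0.091, -0.0])]
320 [(208, [0.025, 0.002, 0.05]), (212, [0.035, 0.002, 0.083]), (216, [0.034, 0.002, 0.083]), (220, [0.033, 0.002, 0.083]), (224, [0.032, 0.002, 0.083]), (232, [0.031, 0.002, 0.084]), (240, [0.03, 0.002, 0.086]), (250, [0.028, 0.002, 0.086]), (256, [0.027, 0.002, 0.086]), (262, [-0.021, 0.002, 0.0])]
480 [(208, [0.025, -0.049, 0.05]), (212, [0.024, -0.05, 0.05]), (216, [0.035, -0.03, 0.084]), (220, [0.033, -0.031, 0.083]), (224, [0.033, -0.031, 0.084]), (232, [0.031, -0.031, 0.085]), (240, [0.03, -0.031, 0.085]), (250, [0.028, -0.031, 0.086]), (256, [0.027, -0.03, 0.087]), (262, [-0.022, -0.083, -0.002])]
```

Force rose to 3.6 N while the tool barely moved, and the top edge sits at a = 34 mm, z = 83 mm, so the lid is flush. Backing off.

Request:
carry_out(
  rows=[
    {"tx":-0.003,"ty":0,"tz":0,"rx":0,"ry":0,"rz":0},
    {"tx":-0.008,"ty":0,"tz":0,"rx":0,"ry":0,"rz":0},
    {"tx":-0.018,"ty":0,"tz":0,"rx":0,"ry":0,"rz":0},
    {"tx":-0.03,"ty":0,"tz":-0.003,"rx":0,"ry":0,"rz":0},
    {"tx":-0.04,"ty":0,"tz":-0.006,"rx":0,"ry":0,"rz":0},
    {"tx":-0.04,"ty":0,"tz":-0.006,"rx":0,"ry":0,"rz":0},
  ],
)

```text
time: 11.1
tcp_pos: [0.5158, 0.1252, 0.0047]
orientation: [0.0, 0.74, 0.672, 0.0]
ft_force: [0.4, 0.1, 0.8]
width: 0.601
```

```bash
python3 -c "
from h import *
rep();s=snap('wrist','w12');s=snap('scene','s12');rep()
cv2.imwrite('pics/s12z.png',cv2.resize(s['color'][160:320,200:400],None,fx=3.7,fy=3.7,interpolation=cv2.INTER_CUBIC))"
```

```text
t 11.1 stopframe [-0.0586  0.0001  0.0047] F(n,l,z) [ 0.16 -0.39  0.84] w 0.601 roterr [-0.0006  0.0002  0.0015]
t 11.2 stopframe [-0.0579  0.0002  0.0045] F(n,l,z) [0.32 0.14 0.09] w 0.601 roterr [-0.0004  0.0003  0.0006]
```

View pics/s12z.png

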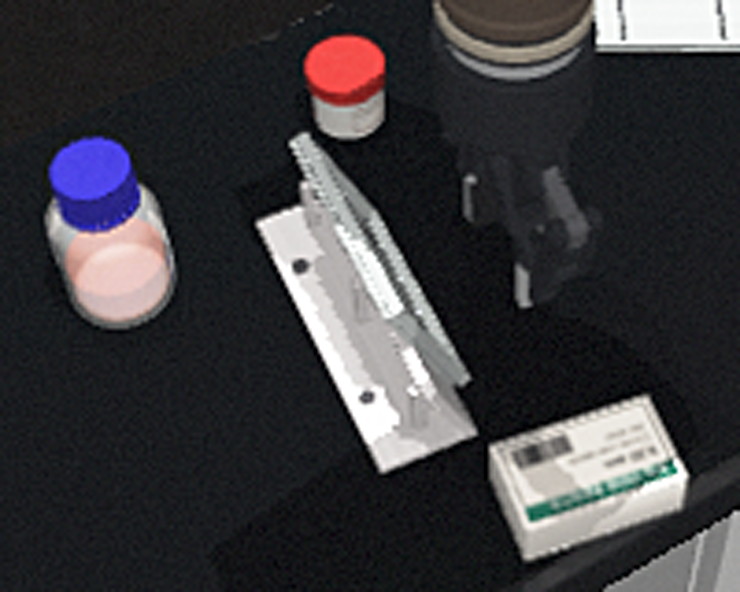

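View pics/w12.png

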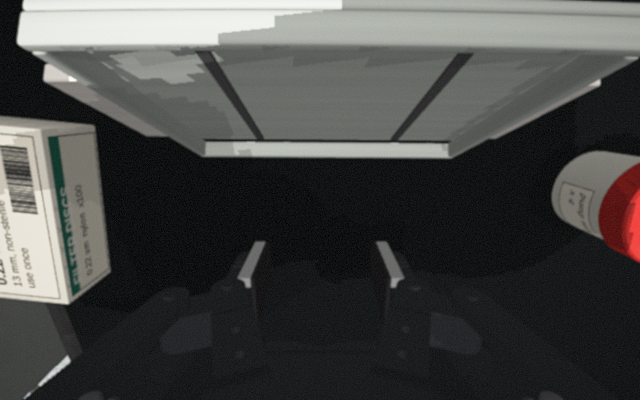

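```bash
python3 -c "
from h import *
S_=dict(np.load('pics/w12.npz')); c=-S_['R'].T@S_['t']; print('cam rel tcp (n,l,z)',toS(c)-np.array([-.0586,0,.0047]))
p,_=cur()
print(toS([.610,.306,.1]))
"
```

```text
cam rel tcp (n,l,z) [0.07302473 0.00102002 0.14225543]
[ 0.13035625 -0.07646425  0.1       ]
```

The lid stays leaning by itself, and the camera and gripper body stay well above the bottle. Going up, over and down behind the stop.

Request:
carry_out(
  rows=[
    {"tx":0,"ty":0,"tz":-0.05,"rx":0,"ry":0,"rz":0},
    {"tx":0,"ty":0,"tz":-0.1,"rx":0,"ry":0,"rz":0},
    {"tx":0,"ty":0,"tz":-0.135,"rx":0,"ry":0,"rz":0},
    {"tx":0.03,"ty":0,"tz":-0.14,"rx":0,"ry":0,"rz":0},
    {"tx":0.075,"ty":0,"tz":-0.14,"rx":0,"ry":0,"rz":0},
    {"tx":0.11,"ty":0,"tz":-0.14,"rx":0,"ry":0,"rz":0},
    {"tx":0.124,"ty":0,"tz":-0.14,"rx":0,"ry":0,"rz":0},
    {"tx":0.124,"ty":0,"tz":-0.14,"rx":0,"ry":0,"rz":0},
  ],
)

```text
time: 12.2
tcp_pos: [0.5271, 0.25, 0.144]
orientation: [0.0, 0.739, 0.673, -0.0]
ft_force: [0.1, -0.5, 0.5]
width: 0.598
```

```bash
python3 -c "
from h import *
rep();s=snap('wrist','w13');rep(); step(S(.065,0,.057))"
```

```text
t 12.2 stopframe [0.0667 0.0008 0.144 ] F(n,l,z) [-0.54 -0.14  0.48] w 0.598 roterr [ 0.0004 -0.0007 -0.002 ]
t 12.25 stopframe [0.0658 0.0008 0.1439] F(n,l,z) [ 0.12  0.03 -0.  ] w 0.599 roterr [ 0.0008 -0.0011 -0.001 ]
shift [-0.0007  0.0009  0.0869] turn [-0.0008  0.0011  0.001 ]
```

View pics/w13.png

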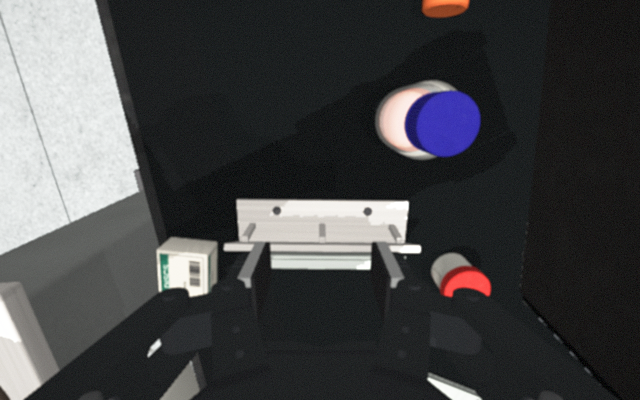

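The fingers are behind the stop's top edge (row 247), with the bottle clear at (440,122). Going down.

Request:
carry_out(
  rows=[
    {"tx":0,"ty":0,"tz":0.03,"rx":0,"ry":0,"rz":0},
    {"tx":0,"ty":0,"tz":0.06,"rx":0,"ry":0,"rz":0},
    {"tx":0,"ty":0,"tz":0.08,"rx":0,"ry":0,"rz":0},
    {"tx":0,"ty":0,"tz":0.087,"rx":0,"ry":0,"rz":0},
    {"tx":0,"ty":0,"tz":0.087,"rx":0,"ry":0,"rz":0},
  ],
)

```text
time: 12.88
tcp_pos: [0.5275, 0.2492, 0.0572]
orientation: [-0.0, 0.74, 0.673, -0.0]
ft_force: [0.0, 0.3, 0.1]
width: 0.596
```

```bash
python3 -c "
from h import *
rep();s=snap('wrist','w14');s=snap('scene','s14');rep()
cv2.imwrite('pics/s14z.png',cv2.resize(s['color'][160:320,200:400],None,fx=3.7,fy=3.7,interpolation=cv2.INTER_CUBIC))"
```

```text
t 12.875 stopframe [0.0659 0.0003 0.0572] F(n,l,z) [ 0.28 -0.01  0.1 ] w 0.596 roterr [ 0.0003 -0.0002  0.0004]
t 12.975 stopframe [ 0.0666 -0.0005  0.0583] F(n,l,z) [-0.46  0.52 -0.1 ] w 0.601 roterr [-0.0018  0.0009 -0.    ]
```

View pics/s14z.png

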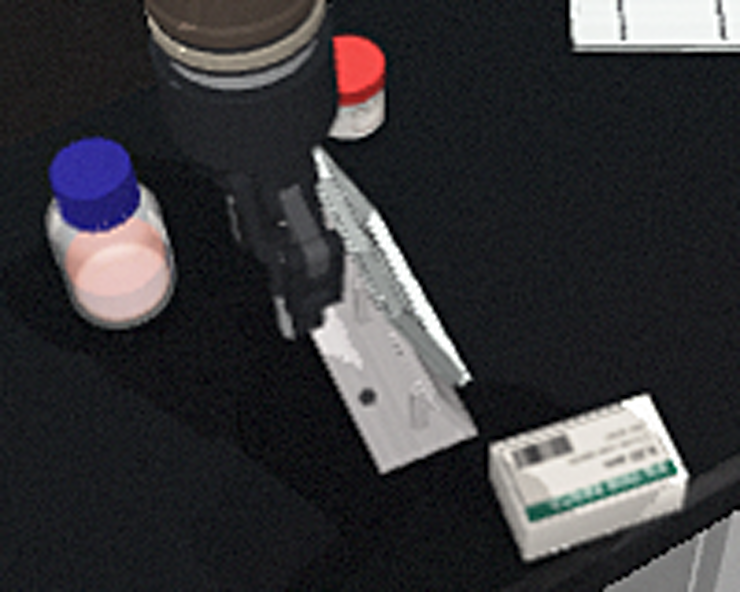

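View pics/w14.png

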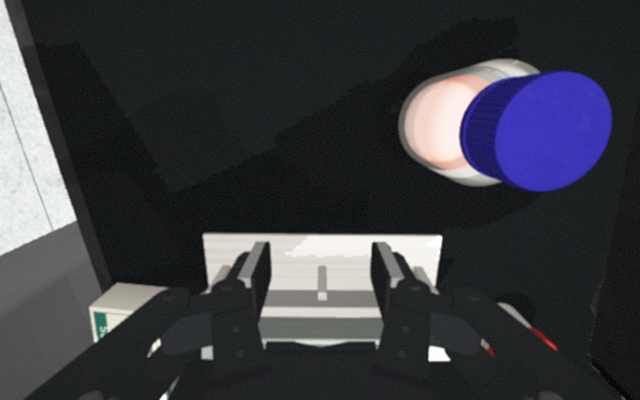

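Clear at the back. Now a slow push in −n.

Request:
carry_out(
  rows=[
    {"tx":-0.008,"ty":0,"tz":0,"rx":0,"ry":0,"rz":0},
    {"tx":-0.015,"ty":0,"tz":0,"rx":0,"ry":0,"rz":0},
    {"tx":-0.019,"ty":0,"tz":0,"rx":0,"ry":0,"rz":0},
    {"tx":-0.023,"ty":0,"tz":0,"rx":0,"ry":0,"rz":0},
    {"tx":-0.027,"ty":0,"tz":0,"rx":0,"ry":0,"rz":0},
    {"tx":-0.031,"ty":0,"tz":0,"rx":0,"ry":0,"rz":0},
  ],
)

```text
time: 13.72
tcp_pos: [0.5244, 0.2185, 0.0573]
orientation: [-0.0, 0.74, 0.673, 0.0]
ft_force: [-0.8, 0.5, 0.4]
width: 0.601
```

```bash
python3 -c "
from h import *
rep();s=snap('scene','s15');rep()
cv2.imwrite('pics/s15z.png',cv2.resize(s['color'][160:320,200:400],None,fx=3.7,fy=3.7,interpolation=cv2.INTER_CUBIC))"
```

```text
t 13.725 stopframe [0.0351 0.0004 0.0573] F(n,l,z) [0.4  0.81 0.39] w 0.601 roterr [ 0.      0.     -0.0002]
t 13.775 stopframe [0.0346 0.0006 0.0572] F(n,l,z) [0.75 0.61 0.11] w 0.6 roterr [ 0.0004 -0.0005 -0.0001]
```

View pics/s15z.png

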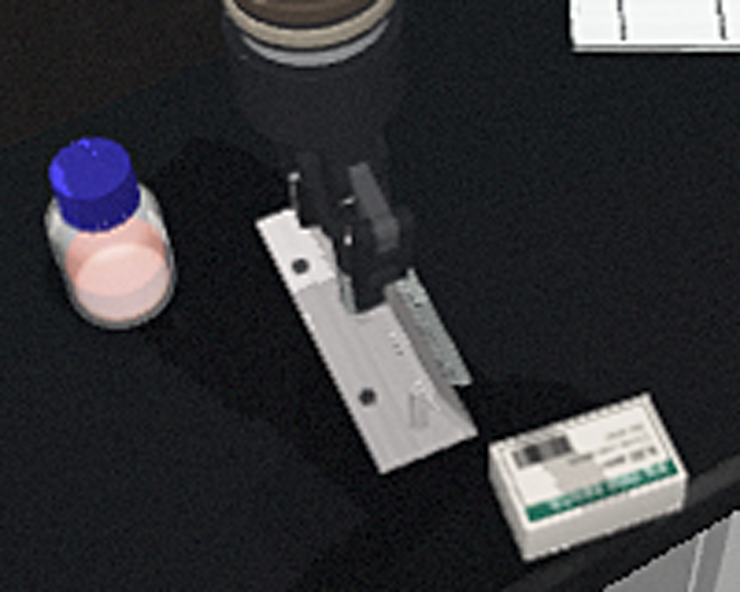

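Request:
carry_out(
  rows=[
    {"tx":-0.004,"ty":0,"tz":0,"rx":0,"ry":0,"rz":0},
    {"tx":-0.008,"ty":0,"tz":0,"rx":0,"ry":0,"rz":0},
    {"tx":-0.012,"ty":0,"tz":0,"rx":0,"ry":0,"rz":0},
    {"tx":-0.016,"ty":0,"tz":0,"rx":0,"ry":0,"rz":0},
    {"tx":-0.02,"ty":0,"tz":0,"rx":0,"ry":0,"rz":0},
  ],
)

```text
time: 14.4
tcp_pos: [0.5225, 0.1985, 0.0573]
orientation: [-0.0, 0.74, 0.673, -0.0]
ft_force: [-0.4, -1.1, 0.3]
width: 0.597
```

```bash
python3 -c "
from h import *
rep();s=snap('scene','s16');rep()
cv2.imwrite('pics/s16z.png',cv2.resize(s['color'][160:320,200:400],None,fx=3.7,fy=3.7,interpolation=cv2.INTER_CUBIC))"
```

```text
t 14.4 stopframe [0.015  0.0004 0.0573] F(n,l,z) [-1.16  0.3   0.33] w 0.597 roterr [ 0.0001 -0.0001 -0.0001]
t 14.45 stopframe [0.0146 0.0005 0.0572] F(n,l,z) [-0.71  0.23  0.75] w 0.598 roterr [ 0.0003 -0.0005  0.    ]
```

View pics/s16z.png

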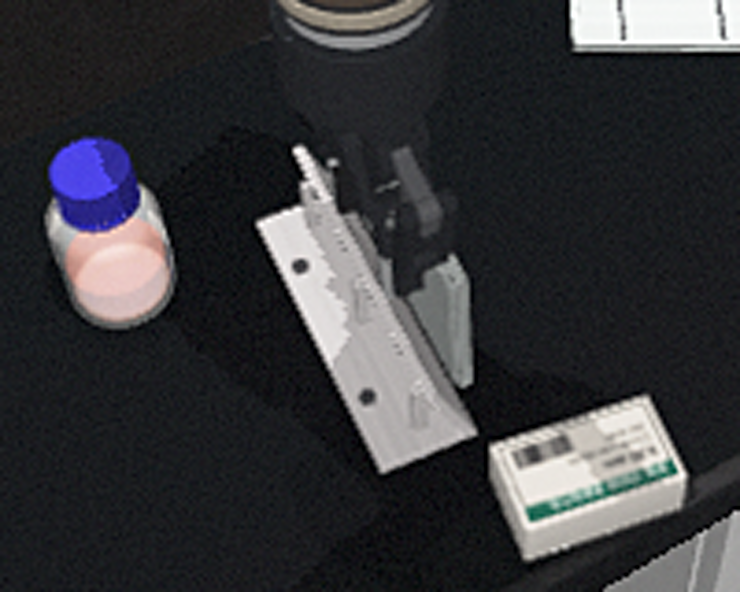

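The lid stands nearly upright with its foot in place. Continuing past the balance point.

Request:
carry_out(
  rows=[
    {"tx":-0.003,"ty":0,"tz":0,"rx":0,"ry":0,"rz":0},
    {"tx":-0.006,"ty":0,"tz":0,"rx":0,"ry":0,"rz":0},
    {"tx":-0.009,"ty":0,"tz":0,"rx":0,"ry":0,"rz":0},
    {"tx":-0.012,"ty":0,"tz":0,"rx":0,"ry":0,"rz":0},
    {"tx":-0.015,"ty":0,"tz":0,"rx":0,"ry":0,"rz":0},
  ],
)

```text
time: 15.08
tcp_pos: [0.521, 0.1836, 0.0573]
orientation: [-0.0, 0.74, 0.673, -0.0]
ft_force: [-0.5, 0.4, -0.1]
width: 0.596
```

```bash
python3 -c "
from h import *
rep();s=snap('scene','s17');rep()
cv2.imwrite('pics/s17z.png',cv2.resize(s['color'][160:320,200:400],None,fx=3.7,fy=3.7,interpolation=cv2.INTER_CUBIC))"
```

```text
t 15.075 stopframe [0.0001 0.0005 0.0573] F(n,l,z) [ 0.39  0.53 -0.12] w 0.596 roterr [ 0.0001 -0.0001 -0.0002]
t 15.125 stopframe [-0.0002  0.0005  0.0572] F(n,l,z) [-0.4  -0.56 -0.55] w 0.598 roterr [ 0.0002 -0.0003  0.    ]
```

View pics/s17z.png

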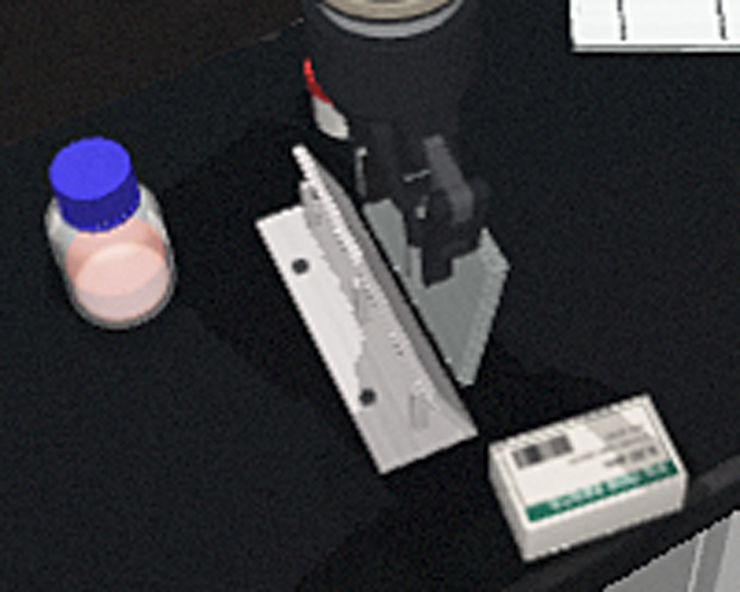

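Request:
carry_out(
  rows=[
    {"tx":-0.003,"ty":0,"tz":0,"rx":0,"ry":0,"rz":0},
    {"tx":-0.006,"ty":0,"tz":0,"rx":0,"ry":0,"rz":0},
    {"tx":-0.009,"ty":0,"tz":0,"rx":0,"ry":0,"rz":0},
    {"tx":-0.012,"ty":0,"tz":0,"rx":0,"ry":0,"rz":0},
    {"tx":-0.015,"ty":0,"tz":0,"rx":0,"ry":0,"rz":0},
    {"tx":-0.018,"ty":0,"tz":0,"rx":0,"ry":0,"rz":0},
  ],
)

```text
time: 15.88
tcp_pos: [0.5194, 0.1658, 0.0573]
orientation: [-0.0, 0.74, 0.673, -0.0]
ft_force: [-0.1, -0.2, 0.0]
width: 0.599
```

```bash
python3 -c "
from h import *
rep();s=snap('scene','s18');rep()
cv2.imwrite('pics/s18z.png',cv2.resize(s['color'][160:320,200:400],None,fx=3.7,fy=3.7,interpolation=cv2.INTER_CUBIC))"
```

```text
t 15.875 stopframe [-0.0179  0.0004  0.0573] F(n,l,z) [-0.23  0.07  0.02] w 0.599 roterr [ 0.0001 -0.     -0.0001]
t 15.925 stopframe [-0.0182  0.0005  0.0573] F(n,l,z) [-0.58 -0.26 -0.17] w 0.597 roterr [ 0.0001 -0.0003 -0.0001]
```

View pics/s18z.png

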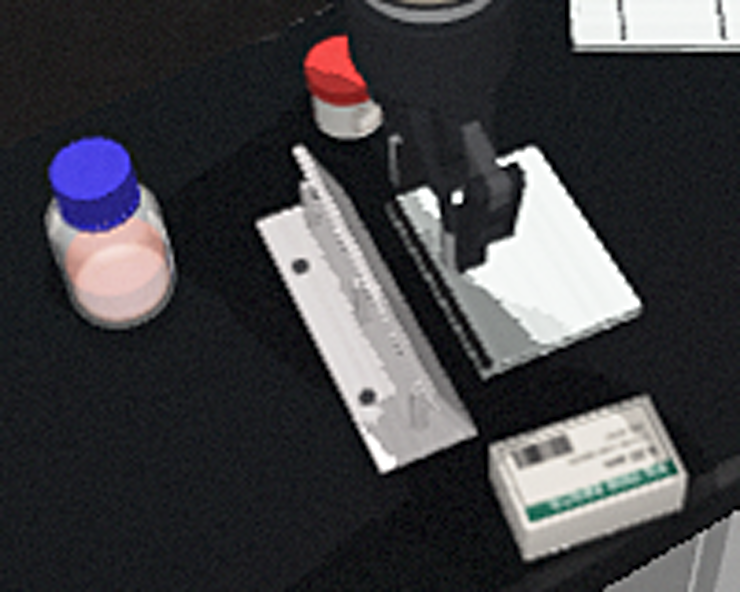

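The lid has fallen over, panel up, in front of the stop. Lifting the arm clear.

Request:
carry_out(
  rows=[
    {"tx":0,"ty":0,"tz":-0.04,"rx":0,"ry":0,"rz":0},
    {"tx":0,"ty":0,"tz":-0.09,"rx":0,"ry":0,"rz":0},
    {"tx":-0.02,"ty":0,"tz":-0.14,"rx":0,"ry":0,"rz":0},
    {"tx":-0.07,"ty":0,"tz":-0.17,"rx":0,"ry":0,"rz":0},
    {"tx":-0.12,"ty":0,"tz":-0.17,"rx":0,"ry":0,"rz":0},
    {"tx":-0.17,"ty":0,"tz":-0.17,"rx":0,"ry":0,"rz":0},
    {"tx":-0.2,"ty":0,"tz":-0.17,"rx":0,"ry":0,"rz":0},
    {"tx":-0.2,"ty":0,"tz":-0.17,"rx":0,"ry":0,"rz":0},
  ],
)

```text
time: 16.92
tcp_pos: [0.5002, -0.0349, 0.2274]
orientation: [0.0, 0.741, 0.671, 0.0]
ft_force: [0.2, 0.5, 0.2]
width: 0.599
```

```bash
python3 -c "
from h import *
rep();s=snap('scene','s19');t=snap('top','t19');rep()
cv2.imwrite('pics/s19z.png',cv2.resize(s['color'][160:320,200:400],None,fx=3.7,fy=3.7,interpolation=cv2.INTER_CUBIC))
cv2.imwrite('pics/t19z.png',cv2.resize(t['color'][120:300,220:440],None,fx=3.6,fy=3.3,interpolation=cv2.INTER_CUBIC))
Q=cloud('s19')
for u,v in [(315,215),(330,245),(345,208),(365,240),(340,225)]: print(Q[v,u].round(3))
a=dict(np.load('pics/scene0.npz'))['color']
for nm,(x0,x1,y0,y1) in dict(bottle=(208,250,192,252),jar=(280,308,167,198),box=(330,388,264,312)).items():
  A=cv2.cvtColor(a,6)[y0:y1,x0:x1].astype(np.float32);B=cv2.cvtColor(s['color'],6)[y0:y1,x0:x1].astype(np.float32);print(nm,cv2.phaseCorrelate(A,B))
"
```

```text
t 16.925 stopframe [-0.2194  0.0005  0.2274] F(n,l,z) [ 0.52 -0.13  0.2 ] w 0.599 roterr [-0.0002 -0.0001  0.0034]
t 17.025 stopframe [-0.2174  0.0005  0.2272] F(n,l,z) [-0.06  0.35  0.7 ] w 0.602 roterr [0.0001 0.0008 0.0008]
[-0.031 -0.051  0.011]
[-0.026  0.028  0.011]
[-0.093 -0.04   0.011]
[-0.09   0.048  0.011]
[-0.064 -0.006  0.011]
bottle ((0.4483789502157265, -0.0008568567844378094), 1.0014437804398713)
jar ((-0.033738123183729485, -0.008493263437287624), 1.0038528223832448)
box ((0.05740508531324906, -0.06284601251053701), 0.9165658339858055)
```

View pics/s19z.png

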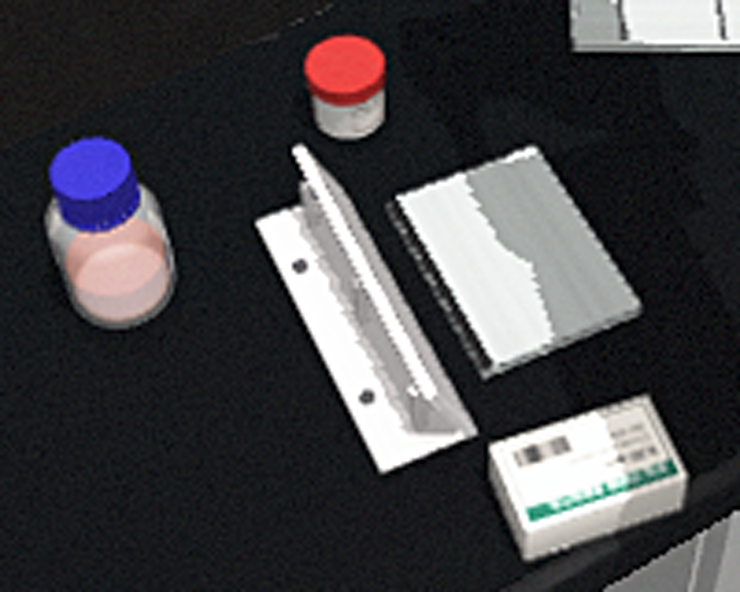

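View pics/t19z.png

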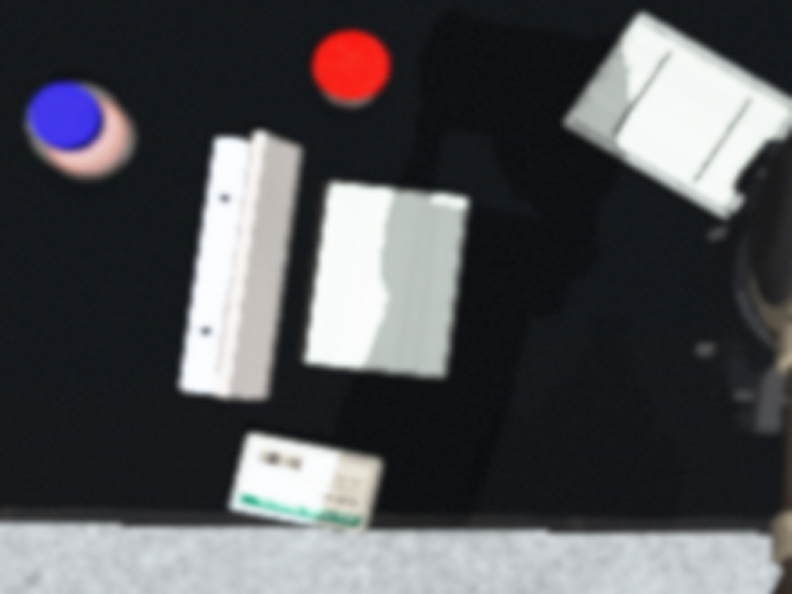

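The lid lies flat, rim down, about 11 mm high at all five points I measured. The jar, box and bottle sit where they were. Handing in.

```bash
python3 -c "
from h import *
print(manip.close_job())"
```

```text
the job is handed in; nothing more can be done
None
```

The lid is turned over: it lies flat and rim down in front of the stop, and I handed the job in at about 17 s of the 58 s allowed. I pushed it square with two open fingertips and slid it up the slope until it leaned flush. Then I reached behind the stop and pushed its top edge past upright, so it fell over by itself. It was never pinched or lifted.

- **Lid pose:** the panel measured 11 mm high at all five points checked in the depth image (10 mm expected). It is roughly parallel to the stop, with its nearest side about 15–20 mm in front of it.
- **Leaning position:** before the flip, the upper edge was about 34 mm in and 83 mm up, as specified. The lid stayed there by itself after I let go.
- **Forces:** pushing on the lid read at most about 4 N. Before that, one deliberate fingertip touch on the bare worktop to find its height read about 19 N.
- **Bystanders:** the jar and card box show no shift between the first and last pictures. The bottle comparison gave 0.45 pixel, which I put down to changed shadows; it looks unmoved in both views, and no reading behind the stop suggested a touch.
- **Robot:** the arm was well clear and touching nothing at hand-in.
- **Refused move:** the first move call was rejected for rows with missing keys, and nothing moved.

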